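# Loupe over the flagged stamp

### The arm

A 6-joint arm with a two-finger parallel gripper is mounted at the origin on a cart in front of the work surface, level with it; the furniture and walls round the work are solid. World frame = base frame: x ahead of the robot, y to its left, z up, the work surface at z = 0. Lengths are in m, angles in degrees, forces in N, time in s.
With the tool pointing down it reaches from about 0.425 to 0.95 m from the base axis. Payload 14.7 kg.
Tool frame: the origin (TCP) lies at the very end of the fingers, on their centre line; the grasp point (between the pads) lies 19 mm behind it; y points along the fingers, z is the direction in which the jaws open and shut, and the axes are right-handed (so a half turn about y gives the same grasp; the last joint's range is limited). The gripper opens to 85 mm and grips with 20 to 120 N. Pads are 22 mm wide; open, the fingers measure 114 mm over their backs; the gripper's body (76 mm by 85 mm) begins 54 mm behind the grasp point. The pads swing forward as they close: fully open they stand 13 mm farther back than shut.
Start: joints at [-75.149, 27.513, 91.461, -0, 61.026, -2.67], TCP at [0.196, -0.62, 0.231] pointing down, gripper open.
Joint ranges: [-157.49, 157.49], [-46.99, 117.5], [13.45, 153.17], [-89.5, 269.5], [5.16, 153.95], [-167.48, 167.48]. Speed limits (degrees/s): [108.29, 108.29, 136.94, 172.46, 172.46, 172.46].

### API

Orientations are given as a 3x3 rotation matrix whose columns are the frame's x, y, z axes.
In Python, from workcell import * gives the robot as it stands.
- The arm moves only by the shell command python3 -m inch 'ROWS' [FORCE]. ROWS is a JSON object of lists of equal length, an entry for each row: "dr": the turn, a rotation vector about the tool's x, y, z in degrees, a list of three; "offset": the shift along the tool's x, y, z in mm, a list of three; "jaw": the finger opening in mm, from 0 to 85.4. A call has 1 to 10 rows; each row shifts and turns the pose as measured when the row begins, along the tool's axes as they then stand; what a row does not reach is not made up. A row lasts 1/12 s, in which the tool goes at most 41.7 mm and 7.16 degrees, less where a joint would pass 70% of its speed; a pose out of reach is approached as far as the arm can. A call with a gripper value outside its range is refused whole. The fingers move at their own pace and stop on an object; FORCE is the grip in N (left out, the last holds). Time passes only in rows, so rows that do not move let the fingers close. It gives the time, the measured TCP pose, the force and the opening at its end, in the units of the state.
- sense(): the state, without advancing time (a new reading comes with each control period).
- snapshot(name): name is "scene" or "top"; returns a dict with "frame" (480x640x3 uint8, red, green, blue), "K" (3x3 intrinsics, pixels), "rvec" (rotation vector, rad) and "tvec" (3), from world to camera coordinates, as OpenCV has them. Camera axes: x right, y down, z forward; pixel columns grow to the right and rows downward; lengths in m; the calibration is good to about 2 mm. A picture is of the moment at which its call begins. There is no depth.
- finish_job(): hands the job in, once; it reports no verdict.
The state is a dict: "clock": time; "joint_positions": joint angles; "qvel": joint speeds; "tau": joint torques, N m; "ee_pos": TCP position; "orientation": TCP orientation; "wrist_force": force on the tool from outside, world axes, zero at the start; "torque": the same for the moment, N m; "width": finger opening in m.
Only numpy, scipy, OpenCV 4.12 (cv2) and the standard library are available. Lean on these libraries where they do the work, as an engineer would, in place of code of your own. Each camera call takes 0.05 s, during which the arm holds its last target.

### The job

Two brass stamps lie on the inspection board, one on a red base (flagged for inspection) and one on a green base (already passed). Pick up the loupe by its handle and hold it level, centred over the red-based stamp, with its lens at the height of the orange collar on the post behind that same stamp. Keep the loupe fairly level all the way, leave the stamps, the collars and everything else on the table undisturbed, and finish while still holding the loupe there, steady and free in the air: do not put it down or let go.

Things in the scene. Friction and masses are not known exactly. Their poses are not given: they have to be found in the camera images.
- loupe: Loupe lying flat, about 0.11 kg: dark steel rim 64 mm across, 16 mm tall, glass lens, straight dark wooden bar handle. Origin: centre of the rim's underside. x points from handle to lens, z up through the lens (vertical when level). Handle 14 mm wide (y), 20 mm tall from the underside up, from x = -48 to -148 mm; centre of mass near x = -72 mm, a good grip at x = -80 mm.
- lens (a point): Centre of the loupe's lens, on the rim's axis, 8 mm above the rim's underside (in the loupe's frame: 0, 0, +8 mm).
- board: Pale wooden inspection board, fixed, 160 x 250 mm (own x, y), on feet, its top 26 mm above the table. Two round black rubber bays, 60 mm across, 2 mm high, at x = -30, y = +70 and -70 mm; behind each, at x = +52 mm, an 8 mm post, its ball top 163 mm above the table, with an orange collar. Origin: under its centre, at table height; x away from the robot, y to its left, turned by the board's yaw.
- bay_left (a point): Centre of the top of the left bay (board y = +70 mm), 28 mm above the table.
- bay_right (a point): Centre of the top of the right bay (board y = -70 mm), 28 mm above the table.
- focus_left (a point): Focal height mark of the left bay: the centre of the orange collar (20 mm across, 14 mm tall, white line round its middle) on the post behind that bay. The two collars are set independently, differently at each start (about 94 to 136 mm above the table). It is clamped and must not be shifted.
- focus_right (a point): Focal height mark of the right bay: as the left one, on the post behind the right bay.
- stamp_red: Brass stamp (round, 32 mm across) on a red painted square base 44 x 44 x 8 mm, 19 mm tall with its ornament; lies loose in one of the two bays. Origin: centre of the underside.
- stamp_green: The same stamp on a green painted base, in the other bay. Origin: centre of the underside.
- weight_block_small: Bystander: square brass weight with a knob, 50 x 50 x 42 mm. Origin: centre of the underside.
- clip_a: Bystander: black fold-back clip, 74 x 32 x 24 mm. Origin: centre of the underside.
- eraser_tube: Bystander: pale spotted eraser stick, 13 x 64 x 12 mm. Origin: centre of the underside.
- reel_red: Bystander: wooden reel of red thread, 35 mm across, 44 mm tall. Origin: centre of the underside.
- reel_natural: Bystander: wooden reel of pale thread, 35 mm across, 44 mm tall. Origin: centre of the underside.
- scale_bar: Bystander: grey metal scale bar lying flat, 30 x 114 x 7 mm. Origin: centre of the underside.
Things that resemble listed ones, but are neither listed nor needed, are in the scene too. What is meant by the stamp_red is not purple, and is the smaller of those in its own colour.

How it is judged (in metres and radians):
On the way:
1. the loupe is picked up in the gripper, clear of the table (height (world z) of lens above 0.04 m and contact force between the fingers and loupe above 1 N), for 0.2 s.
At the end, for the whole second after the job is handed in: Gripper holds the loupe; lens centre within 12 mm (horizontally) of the red-based stamp's centre and 7 mm of the height of the collar behind it; level within 0.1 rad; at rest (below 20 mm/s, 0.15 rad/s); loupe touches neither board, posts nor stamps (horizontal distance between lens and stamp_red below 0.012 m and ((horizontal distance between stamp_red and bay_left below 0.03 m and z of lens in the frame of focus_left between -0.007 and 0.007 m) or (horizontal distance between stamp_red and bay_right below 0.03 m and z of lens in the frame of focus_right between -0.007 and 0.007 m)) and angle between loupe's own z axis and vertical below 0.1 rad and height (world z) of lens above 0.08 m and contact force between the fingers and loupe above 1 N and contact force between loupe and board below 0.1 N and contact force between loupe and stamp_red below 0.1 N and contact force between loupe and stamp_green below 0.1 N and linear speed of loupe below 0.02 m/s and angular speed of loupe below 0.15 rad/s); the arm keeps its last pose, push and grip.
It fails at once if the loupe is tipped more than 0.4 rad from level (angle between loupe's own z axis and vertical above 0.4 rad).
It fails at once if a stamp is shifted by more than 6 mm (distance of any of stamp_red, stamp_green from where it was at the start of the episode above 0.006 m).
It fails at once if a collar is shifted by more than 4 mm (distance of any of focus_left, focus_right from where it was at the start of the episode above 0.004 m).
It fails at once if another thing on the table is moved by more than 20 mm (distance of any of weight_block_small, clip_a, eraser_tube, reel_red, reel_natural, scale_bar from where it was at the start of the episode above 0.02 m).
It also fails if it takes over 48 s, if anything falls off the work surface, if the arm or the gripper's body presses on something with over 40 N, if the wrist force passes 120 N, or if a joint passes its speed limit or range.

## Working session

There is one attempt and no reset: what is moved stays moved. The work goes in short steps, Python scripts to look and compute and a shell command to move; the robot and the scene stay as the last step left them, time stands still between calls to the robot, and variables do not carry over. Pictures are saved under pics/ and viewed, and the job is handed in when it is done.

```bash
ls; mkdir -p pics
python3 - <<'E'
from workcell import *
import cv2,numpy as np
s=sense();print(s)
for n in("scene","top"):
    d=snapshot(n);cv2.imwrite(f"pics/{n}0.png",d["frame"][:,:,::-1]);np.savez(f"pics/{n}0.npz",**d);print(n,d["K"],d["rvec"],d["tvec"])
E
```

```text
pics
{'clock': 0.0, 'joint_positions': array([-7.51494330e+01,  2.75503440e+01,  9.14955984e+01,  1.63290708e-03,
        6.10266776e+01, -2.66956461e+00]), 'qvel': array([-0.03544641,  0.02208179, -0.06585493,  0.02943023, -0.03146236,
       -0.00577904]), 'tau': array([-5.26761960e-04, -9.50640106e+01, -4.30183053e+01, -9.92858327e-05,
        1.22586740e-02,  5.06530156e-06]), 'ee_pos': array([ 0.195598  , -0.6194145 ,  0.23065484]), 'orientation': array([[-9.53615408e-01, -3.00748219e-04,  3.01027512e-01],
       [-3.01027651e-01,  1.23151210e-03, -9.53614617e-01],
       [-8.39211241e-05, -9.99999196e-01, -1.26492244e-03]]), 'wrist_force': array([ 0.56223974, -0.23443418,  0.16621131]), 'torque': array([ 0.00441732,  0.01318782, -0.01154886]), 'width': 0.08556917342547847}
scene [[579.62518651   0.         322.30146981]
 [  0.         579.62518651 237.70779215]
 [  0.           0.           1.        ]] [ 0.7151448  -2.55916916  1.23688945] [0.46043085 0.30517502 1.12764652]
top [[498.72994032   0.         320.45678675]
 [  0.         498.72994032 235.36772371]
 [  0.           0.           1.        ]] [ 2.14440223 -2.06797718  0.22842461] [-0.06871925  0.58127004  1.38289379]
```

View pics/scene0.png

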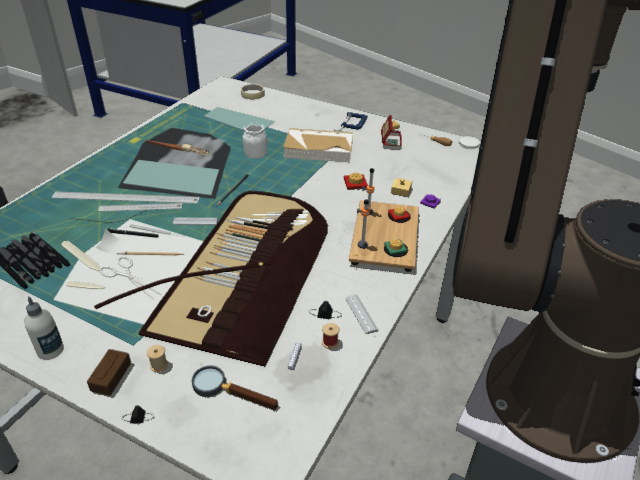

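View pics/top0.png

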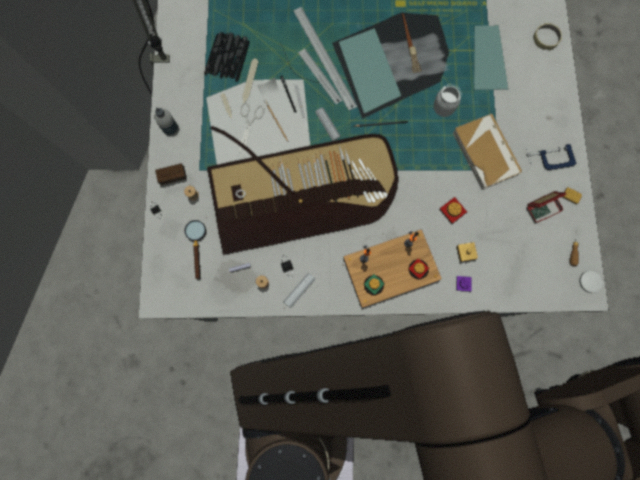

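The top view shows the loupe rim at (195,231) with its handle running to (197,279), and the board with a green stamp at (374,285) and a red one at (418,268). Candidates:

| Thing | Candidates (top view) |
|---|---|
| Red stamp | red on the board (418,268), larger red square off the board (453,210), purple (464,284) |
| Loupe | loupe (195,231), white disc (592,281), ring (547,36) |

I pick the loupe at (195,231) and the red stamp on the board. Next I'll check both in crops.

Run:
```python
import cv2,numpy as np
a=cv2.imread("pics/top0.png");b=cv2.imread("pics/scene0.png")
r=lambda i,x,y,w,h,s:cv2.resize(i[y:y+h,x:x+w],None,fx=s,fy=s,interpolation=cv2.INTER_CUBIC)
cv2.imwrite("pics/c_top_board.png",r(a,335,190,150,120,5))
cv2.imwrite("pics/c_top_loupe.png",r(a,150,170,160,140,5)[:600])
cv2.imwrite("pics/c_sc_board.png",r(b,335,155,110,120,5))
cv2.imwrite("pics/c_sc_loupe.png",r(b,140,330,160,110,5))
```

```text
(no output)
```

View pics/c_top_board.png

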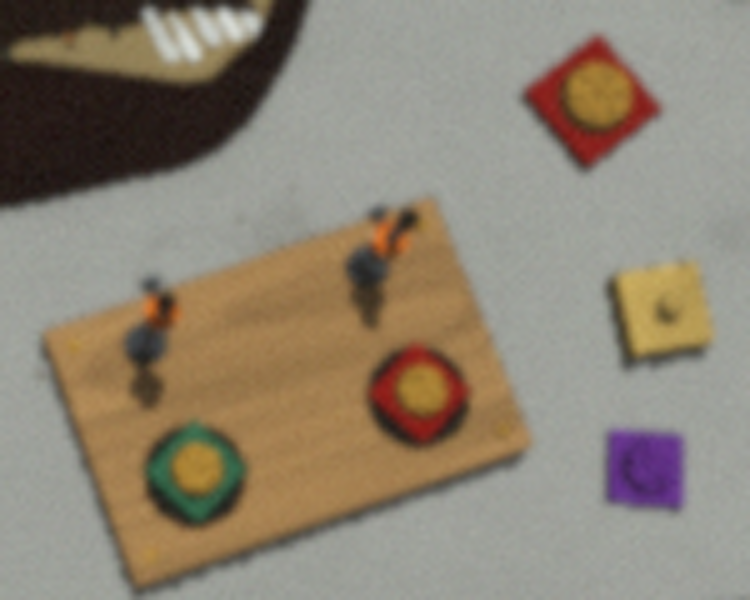

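View pics/c_top_loupe.png

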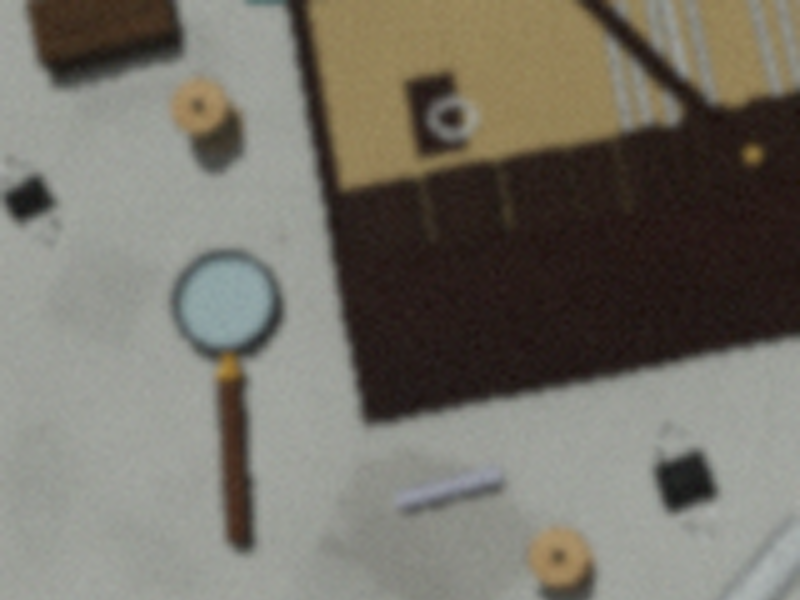

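View pics/c_sc_board.png

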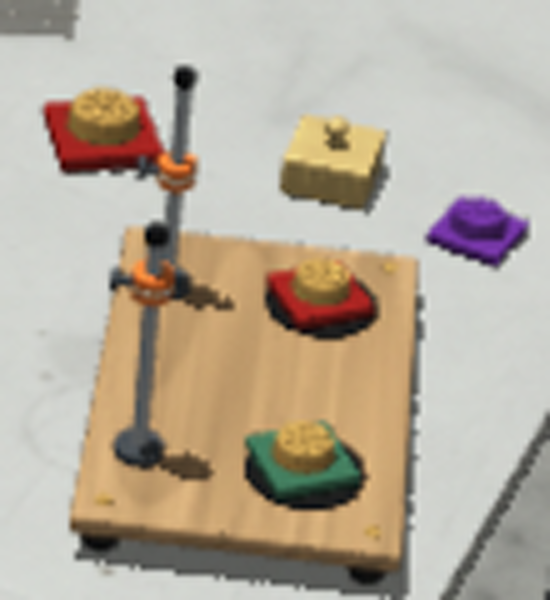

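View pics/c_sc_loupe.png

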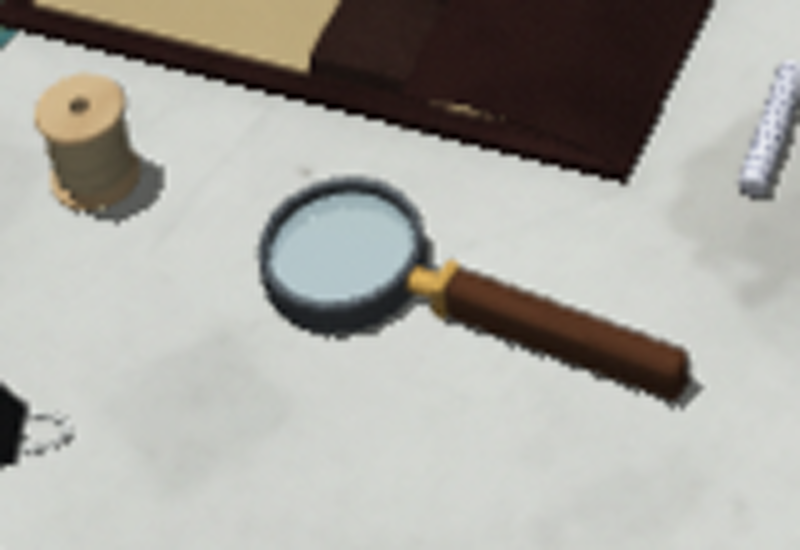

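The red base on the board, in the right bay, is smaller than the off-board red one at (453,210), and it's red rather than purple. That makes it the target. Next I fit the poses.

```bash
cat > h.py <<'E'
import numpy as np,cv2
from scipy.optimize import least_squares
def load(n):
    d=np.load(f"pics/{n}.npz");return {k:d[k] for k in d}
def proj(d,P): return cv2.projectPoints(np.array(P,float).reshape(-1,3),d["rvec"],d["tvec"],d["K"],None)[0].reshape(-1,2)
def back(d,uv,z):
    R=cv2.Rodrigues(d["rvec"])[0];C=-R.T@d["tvec"].ravel()
    r=R.T@np.linalg.inv(d["K"])@np.array([uv[0],uv[1],1.]);return C+r*(z-C[2])/r[2]
E
cat > m.py <<'E'
from h import *
T=load("top0");S=load("scene0")
C=np.array([[80,125,26],[80,-125,26],[-80,-125,26],[-80,125,26]])/1000
ut=np.array([[343.8,256.6],[421.6,229.6],[441,278],[362,307.5]]);us=np.array([[349.4,259],[360.6,201],[418.6,206],[416,264.5]])
def W(p,L):
    c,s=np.cos(p[2]),np.sin(p[2]);L=np.atleast_2d(L)
    return np.c_[p[0]+c*L[:,0]-s*L[:,1],p[1]+s*L[:,0]+c*L[:,1],L[:,2]]
f=lambda p:np.r_[(proj(T,W(p,C))-ut).ravel(),(proj(S,W(p,C))-us).ravel()]
r=least_squares(f,[.6,-.1,0]);p=r.x;print("board",p,np.degrees(p[2]));print(r.fun.round(1))
for n,y in(("L",.07),("R",-.07)):
    print(n,"bay",W(p,[-.03,y,.028]).round(4),"post",W(p,[.052,y,0]).round(4))
    for z in(.026,.1,.11,.12,.13,.158):print(z,proj(S,W(p,[.052,y,z])).round(1),proj(T,W(p,[.052,y,z])).round(1))
# colour masks
for nm,d in(("top",T),("scene",S)):
    hsv=cv2.cvtColor(d["frame"],cv2.COLOR_RGB2HSV).astype(int);h,s,v=np.moveaxis(hsv,2,0)
    for col,m,y in(("red",((h<6)|(h>172))&(s>150)&(v>60),-.07),("green",(h>60)&(h<90)&(s>80),.07)):
        c=proj(d,W(p,[-.03,y,.034]))[0]
        yy,xx=np.nonzero(m);k=np.hypot(xx-c[0],yy-c[1])<22
        hull=np.c_[xx[k],yy[k]].astype(np.int32);hull=cv2.convexHull(hull);M=cv2.moments(hull);uv=(M["m10"]/M["m00"],M["m01"]/M["m00"])
        print(nm,col,np.round(uv,1),k.sum(),back(d,uv,.034).round(4))
# loupe: x,y,yaw
ringT=(195.2,230.6);endT=(150+240/5,170+545/5)
for uv,d,z in((ringT,T,.016),(endT,T,.015),((140+343/5,330+247/5),S,.016)):print("loupe",back(d,uv,z).round(4))
# handle end top in scene (top edge corner mid), handle start
print("hend S",back(S,(140+686/5,330+358/5),.02).round(4),"hstart S",back(S,(140+452/5,330+275/5),.02).round(4))
E
python3 m.py
python3 - <<'E'
import cv2
b=cv2.imread("pics/scene0.png")[165:225,345:395]
cv2.imwrite("pics/c_col.png",cv2.resize(b,None,fx=10,fy=10,interpolation=cv2.INTER_NEAREST))
E
```

```text
board [ 0.50113127 -0.26051812  0.38103758] 21.831845258905574
[-1.3  0.3 -0.6 -0.5  0.7  1.3 -0.2  0.9 -0.3 -1.4 -0.7 -2.   0.  -0.8
  0.   0.9]
L bay [[ 0.4473 -0.2067  0.028 ]] post [[ 0.5234 -0.1762  0.    ]]
0.026 [[363.  244.6]] [[363.3 259.5]]
0.1 [[365.  220.8]] [[365.6 255.1]]
0.11 [[365.3 217.4]] [[365.9 254.5]]
0.12 [[365.6 214. ]] [[366.3 253.8]]
0.13 [[365.9 210.6]] [[366.6 253.2]]
0.158 [[366.7 200.9]] [[367.6 251.3]]
R bay [[ 0.4993 -0.3367  0.028 ]] post [[ 0.5754 -0.3062  0.    ]]
0.026 [[368.2 211.7]] [[407.4 243.8]]
0.1 [[370.2 188.5]] [[412.  238.6]]
0.11 [[370.5 185.3]] [[412.6 237.9]]
0.12 [[370.8 182. ]] [[413.3 237.1]]
0.13 [[371.1 178.7]] [[413.9 236.3]]
0.158 [[371.9 169.4]] [[415.9 234.1]]
top red [418.3 268.2] 122 [ 0.5021 -0.3364  0.034 ]
top green [373.5 284.2] 97 [ 0.4507 -0.2064  0.034 ]
scene red [398.4 214.2] 99 [ 0.4986 -0.329   0.034 ]
scene green [395. 248.] 128 [ 0.4471 -0.1974  0.034 ]
loupe [0.5947 0.3288 0.016 ]
loupe [0.4496 0.3077 0.015 ]
loupe [0.5919 0.3357 0.016 ]
hend S [0.4491 0.3109 0.02  ] hstart S [0.546  0.3265 0.02  ]
```

View pics/c_col.png

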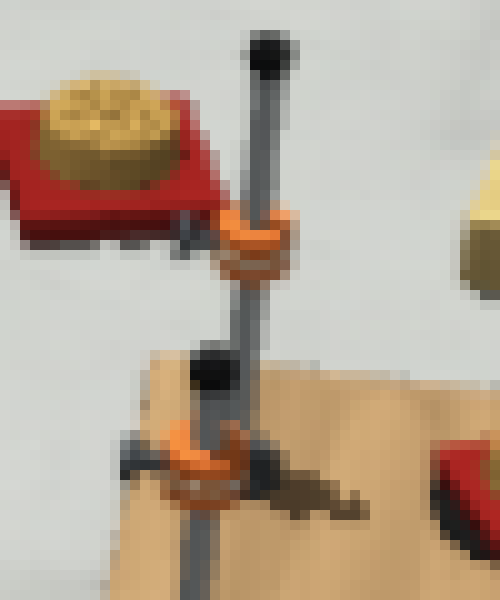

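The two cameras differ by about 7 mm in y, so I'll overlay the fitted models to see which pixels I misread.

```bash
cat > ov.py <<'E'
from h import *
T=load("top0");S=load("scene0")
def circ(c,r,z,n=40):
    t=np.linspace(0,2*np.pi,n);return np.c_[c[0]+r*np.cos(t),c[1]+r*np.sin(t),0*t+z]
def crop(d,x,y,w,h,s,items):
    f=cv2.resize(d["frame"][y:y+h,x:x+w,::-1],None,fx=s,fy=s,interpolation=cv2.INTER_CUBIC)
    for P,col in items:
        q=((proj(d,P)-[x,y]+.5)*s-.5);cv2.polylines(f,[np.round(q).astype(np.int32)],False,col,1)
    return f
def loupe(x,y,a,z=0):
    R=np.array([[np.cos(a),-np.sin(a)],[np.sin(a),np.cos(a)]])
    def w(L):L=np.array(L);return np.c_[L[:,:2]@R.T+[x,y],L[:,2]+z]
    out=[w(circ((0,0),.032,.016)),w(circ((0,0),.032,0))]
    for zz in(.02,0):out.append(w([[-.048,.007,zz],[-.048,-.007,zz],[-.148,-.007,zz],[-.148,.007,zz],[-.048,.007,zz]]))
    return out
if __name__=="__main__":
    L=[(P,(0,0,255)) for P in loupe(.594,.331,np.arctan2(.331-.309,.145))]
    a=crop(T,165,200,60,90,6,L);b=crop(S,180,355,110,60,6,L)
    B=[]
    p=(.5011,-.2605,.381)
    def W(l):
        c,s=np.cos(p[2]),np.sin(p[2]);l=np.atleast_2d(l);return np.c_[p[0]+c*l[:,0]-s*l[:,1],p[1]+s*l[:,0]+c*l[:,1],l[:,2]]
    B.append((W([[.08,.125,.026],[.08,-.125,.026],[-.08,-.125,.026],[-.08,.125,.026],[.08,.125,.026]]),(255,0,0)))
    for y in(.07,-.07):
        c=W([-.03,y,0])[0];B+=[(circ(c,.03,.028),(255,0,255)),(circ(c,.016,.047),(255,255,0)),(W([[.052,y,.026],[.052,y,.163]]),(255,255,255))]
    c=crop(T,338,222,110,92,6,B);d=crop(S,342,160,82,115,5,B)
    for n,i in zip("abcd",(a,b,c,d)):cv2.imwrite(f"pics/ov_{n}.png",i)
    H=600
    A=np.zeros((600,800,3),np.uint8);A[:540,:360]=a;A[:360,360:800]=b[:360,:440];cv2.imwrite("pics/ov1.png",A)
E
python3 ov.py
```

```text
(no output)
```

View pics/ov_a.png

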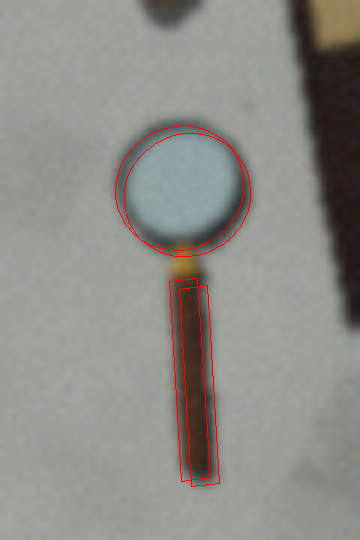

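View pics/ov_b.png

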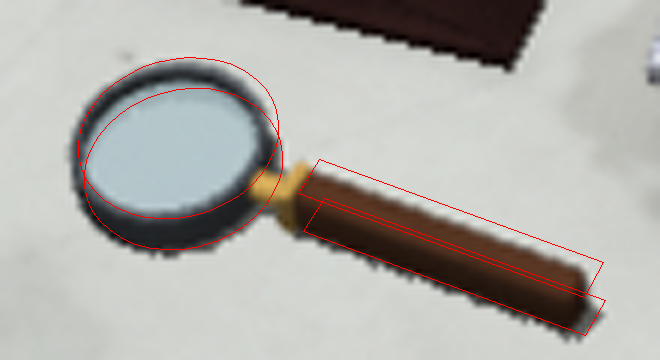

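View pics/ov_c.png

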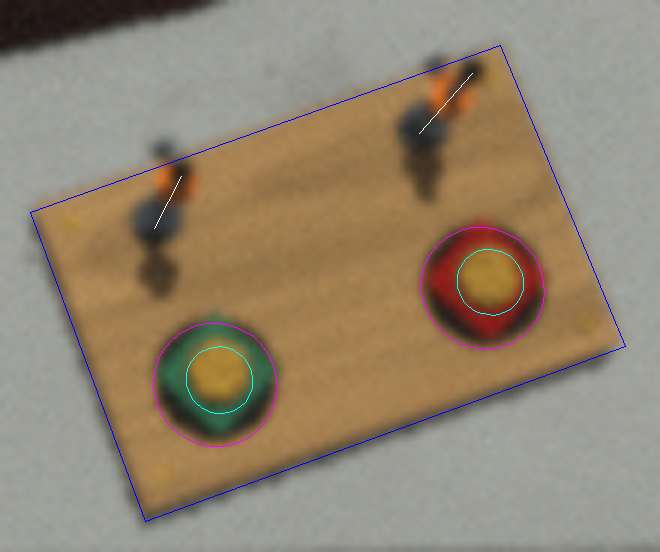

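View pics/ov_d.png

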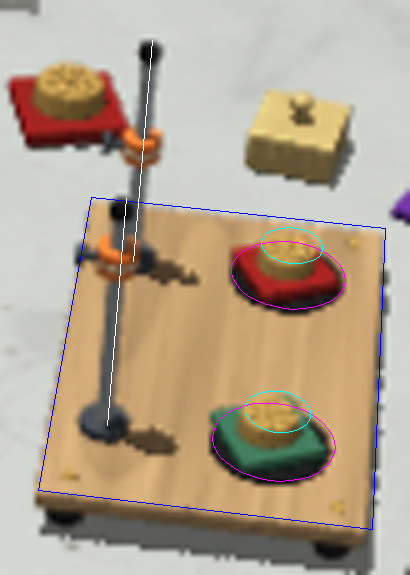

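Findings so far:

- **Board:** yaw is about 22°, and the red stamp sits in the right bay at about (0.501, -0.334).
- **Right collar:** height is about 0.100.
- **Loupe:** about (0.597, 0.332), yaw about 8.6°, which puts the grip at (0.518, 0.320).

I'll go there by way of the middle of the table.

```bash
cat > go.py <<'E'
import sys,numpy as np
from workcell import *
from scipy.spatial.transform import Rotation as Ro
x,y,z,yaw=map(float,sys.argv[1:5]) # TCP target, loupe yaw deg
s=sense();R=s["orientation"];a=np.radians(yaw)
D=np.c_[[-np.cos(a),-np.sin(a),0],[0,0,-1],[np.sin(a),-np.cos(a),0]]
print("t",round(s["clock"],2),"pos",s["ee_pos"].round(4),"w",round(s["width"]*1000,1),"F",s["wrist_force"].round(1),"j",s["joint_positions"].round(1))
print("offset total mm",(R.T@(np.array([x,y,z])-s["ee_pos"])*1000).round(1),"dr total",Ro.from_matrix(R.T@D).as_rotvec(degrees=True).round(2))
E
python3 go.py 0.45 -0.35 0.231 8.6
```

```text
t 0.1 pos [ 0.1956 -0.6195  0.2308] w 85.3 F [ 0.3  0.  -0.3] j [-75.1  27.5  91.5  -0.   61.   -2.7]
offset total mm [-323.7   -0.  -180.4] dr total [0.06 8.92 0.  ]
```

```bash
python3 -m inch '{"dr":[[0,0,0],[0,0,0],[0,0,0],[0,0,0],[0,0,0],[0,0,0],[0,0,0],[0,0,0],[0,0,0],[0,0,0]],"offset":[[-32,0,-18],[-32,0,-18],[-32,0,-18],[-32,0,-18],[-32,0,-18],[-32,0,-18],[-32,0,-18],[-32,0,-18],[-32,0,-18],[-32,0,-18]],"jaw":[85,85,85,85,85,85,85,85,85,85]}' 40; python3 go.py 0.5 0 0.231 8.6
```

```text
clock: 0.93
ee_pos: [0.4504, -0.3446, 0.2272]
orientation: [[-0.957, -0.004, 0.291], [-0.291, 0.003, -0.957], [0.003, -1.0, -0.004]]
wrist_force: [0.2, -0.2, 0.4]
width: 0.0851
t 0.93 pos [ 0.4504 -0.3446  0.2272] w 85.1 F [ 0.2 -0.2  0.4] j [-40.5  21.3 102.6  -0.   56.4  32.6]
offset total mm [-147.8   -2.9 -315.2] dr total [0.21 8.33 0.17]
```

```bash
python3 -m inch '{"dr":[[0,0,0],[0,0,0],[0,0,0],[0,0,0],[0,0,0],[0,2,0],[0,2,0],[0,2,0],[0,2,0],[0,0.3,0]],"offset":[[-15,0,-32],[-15,0,-32],[-15,0,-32],[-15,0,-32],[-15,0,-32],[-15,0,-32],[-14,0,-32],[-14,0,-32],[-14,0,-32],[-13,0,-32]],"jaw":[85,85,85,85,85,85,85,85,85,85]}'; python3 go.py 0.518 0.32 0.20 8.6
```

```text
clock: 1.77
ee_pos: [0.5102, 0.0186, 0.2262]
orientation: [[-0.99, -0.005, 0.144], [-0.144, 0.003, -0.99], [0.004, -1.0, -0.004]]
wrist_force: [0.8, -0.8, 0.8]
width: 0.0852
t 1.77 pos [0.5102 0.0186 0.2262] w 85.2 F [ 0.8 -0.8  0.8] j [ -1.4  16.9 109.7   0.2  53.8  80.2]
offset total mm [ -51.2   27.1 -297. ] dr total [ 0.22 -0.32  0.24]
```

```bash
python3 -m inch '{"dr":[[0.1,0,0.1],[0.1,0,0.1],[0,0,0],[0,0,0],[0,0,0],[0,0,0],[0,0,0],[0,0,0],[0,0,0],[0,0,0]],"offset":[[-5,2,-30],[-5,2,-30],[-5,2,-30],[-5,3,-30],[-5,3,-30],[-5,3,-30],[-5,3,-30],[-5,3,-30],[-5,3,-30],[-5,3,-27]],"jaw":[85,85,85,85,85,85,85,85,85,85]}'; python3 go.py 0.518 0.32 0.10 8.6
python3 - <<'E'
from workcell import *
import cv2,numpy as np
from ov import crop,loupe
for n in("scene","top"):
    d=snapshot(n);np.savez(f"pics/{n}1.npz",**d)
    s=sense();p=s["ee_pos"];
    L=[(P,(0,0,255)) for P in loupe(.597,.332,np.radians(8.6))]
    L.append(([p,p+[0,0,-p[2]]],(0,255,0)))
    i=crop(d,*((170,300,130,120) if n=="scene" else (150,190,110,110)),5,L);cv2.imwrite(f"pics/{n}1.png",i)
E
```

```text
clock: 2.6
ee_pos: [0.5145, 0.3371, 0.1969]
orientation: [[-0.989, -0.002, 0.145], [-0.145, -0.001, -0.989], [0.002, -1.0, 0.001]]
wrist_force: [0.8, -0.1, 0.0]
width: 0.0849
t 2.6 pos [0.5145 0.3371 0.1969] w 84.9 F [ 0.8 -0.1  0. ] j [ 30.4  26.8  98.2   0.   55.1 112. ]
offset total mm [-1.2 96.9 17.4] dr total [-0.03 -0.26  0.12]
```

View pics/scene1.png

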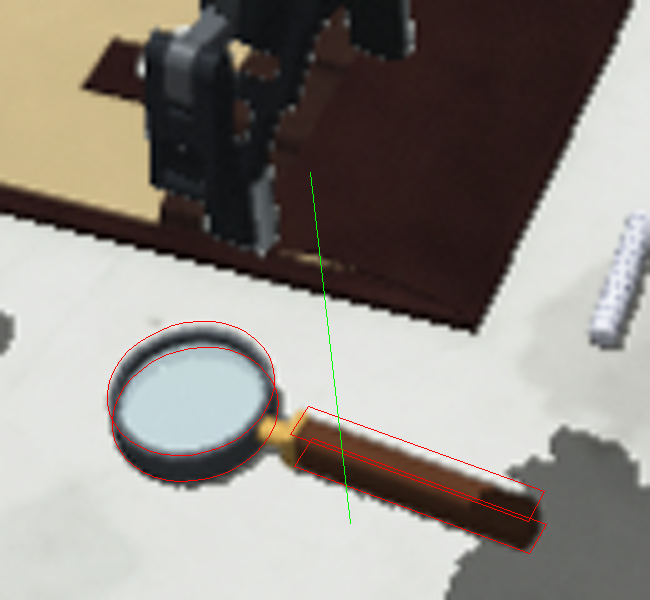

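View pics/top1.png

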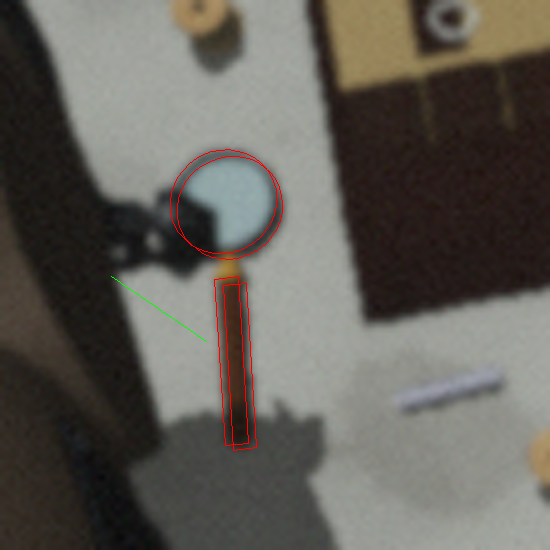

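The loupe model fits the top view, and the gripper stands over the handle. I'll centre it and descend.

```bash
python3 -m inch '{"dr":[[0,0,0],[0,0,0],[0,0,0],[0,0,0],[0,0,0],[0,0,0],[0,0,0]],"offset":[[0,15,9],[0,20,8],[0,20,0],[0,20,0],[0,20,0],[0,20,0],[0,0,0]],"jaw":[85,85,85,85,85,85,85]}'; python3 go.py 0.518 0.32 0.006 8.6
```

```text
clock: 3.28
ee_pos: [0.5164, 0.3211, 0.0769]
orientation: [[-0.989, -0.001, 0.151], [-0.151, -0.0, -0.989], [0.002, -1.0, 0.0]]
wrist_force: [-2.4, 0.0, -0.2]
width: 0.085
t 3.28 pos [0.5164 0.3211 0.0769] w 85.0 F [-2.4  0.  -0.2] j [ 29.   35.  104.3   0.   40.9 110.3]
offset total mm [-1.5 70.9  1.3] dr total [-0.01  0.07  0.09]
```

```bash
python3 -m inch '{"dr":[[0,0,0],[0,0,0],[0,0,0],[0,0,0],[0,0,0],[0,0,0]],"offset":[[-1,18,1],[0,18,0],[0,15,0],[0,10,0],[0,6,0],[0,0,0]],"jaw":[85,85,85,85,85,85]}'; python3 go.py 0.518 0.32 0.006 8.6
```

```text
clock: 3.78
ee_pos: [0.5188, 0.3188, 0.0107]
orientation: [[-0.989, -0.001, 0.15], [-0.15, -0.001, -0.989], [0.001, -1.0, 0.0]]
wrist_force: [0.1, -0.7, 0.3]
width: 0.0851
t 3.78 pos [0.5188 0.3188 0.0107] w 85.1 F [ 0.1 -0.7  0.3] j [ 28.7  40.6 105.7   0.   33.8 110.1]
offset total mm [ 0.6  4.7 -1.3] dr total [-0.02  0.01  0.06]
```

```bash
python3 -m inch '{"dr":[[0,0,0],[0,0,0],[0,0,0],[0,0,0],[0,0,0],[0,0,0],[0,0,0],[0,0,0],[0,0,0],[0,0,0]],"offset":[[0,4,0],[0,1,0],[0,0,0],[0,0,0],[0,0,0],[0,0,0],[0,0,0],[0,0,0],[0,0,0],[0,0,0]],"jaw":[60,40,25,8,5,5,5,5,5,5]}' 60; python3 go.py 0.518 0.32 0.006 8.6
```

```text
clock: 4.62
ee_pos: [0.5208, 0.3199, 0.0095]
orientation: [[-0.989, 0.003, 0.15], [-0.15, 0.002, -0.989], [-0.004, -1.0, -0.001]]
wrist_force: [0.9, -0.6, -1.8]
width: 0.0122
t 4.62 pos [0.5208 0.3199 0.0095] w 12.2 F [ 0.9 -0.6 -1.8] j [ 28.7  40.8 105.6   0.   33.4 110.1]
offset total mm [ 2.8  3.5 -0.5] dr total [ 0.08  0.02 -0.21]
```

```bash
python3 -m inch '{"dr":[[0,0,0],[0,0,0],[0,0,0]],"offset":[[0,0,0],[0,0,0],[0,0,0]],"jaw":[5,5,5]}'; python3 -m inch '{"dr":[[0,0,0],[0,0,0],[0,0,0],[0,0,0],[0,0,0]],"offset":[[0,-8,0],[0,-12,0],[0,-14,0],[0,-14,0],[0,0,0]],"jaw":[5,5,5,5,5]}';python3 go.py 0.518 0.32 0.2 8.6
cat > look.py <<'E'
import sys
from workcell import *
from ov import *
k=sys.argv[1];x,y,a,z=map(float,sys.argv[2:6]);cs=eval(sys.argv[6]);ct=eval(sys.argv[7])
for n,c in(("scene",cs),("top",ct)):
    d=snapshot(n);np.savez(f"pics/{n}{k}.npz",**d)
    cv2.imwrite(f"pics/{n}{k}.png",crop(d,*c,[(P,(0,0,255)) for P in loupe(x,y,np.radians(a),z)]))
E
python3 look.py 2 .597 .332 8.6 .05 "(170,300,130,120,5)" "(150,190,110,110,5)"
```

```text
clock: 4.87
ee_pos: [0.5206, 0.3198, 0.0093]
orientation: [[-0.989, 0.003, 0.15], [-0.15, 0.002, -0.989], [-0.003, -1.0, -0.001]]
wrist_force: [0.3, 0.1, -1.0]
width: 0.0122
clock: 5.28
ee_pos: [0.52, 0.3195, 0.0614]
orientation: [[-0.989, 0.002, 0.15], [-0.15, 0.001, -0.989], [-0.002, -1.0, -0.001]]
wrist_force: [1.0, 0.9, -1.2]
width: 0.0122
t 5.28 pos [0.52   0.3195 0.0614] w 12.2 F [ 1.   0.9 -1.2] j [ 28.7  36.3 104.6   0.   39.  110.1]
offset total mm [   1.7 -138.6   -0.9] dr total [ 0.04  0.02 -0.1 ]
```

View pics/scene2.png

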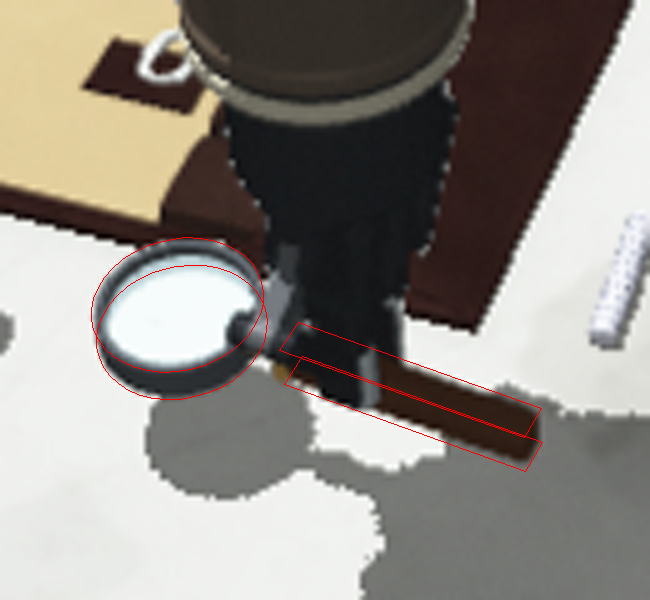

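View pics/top2.png

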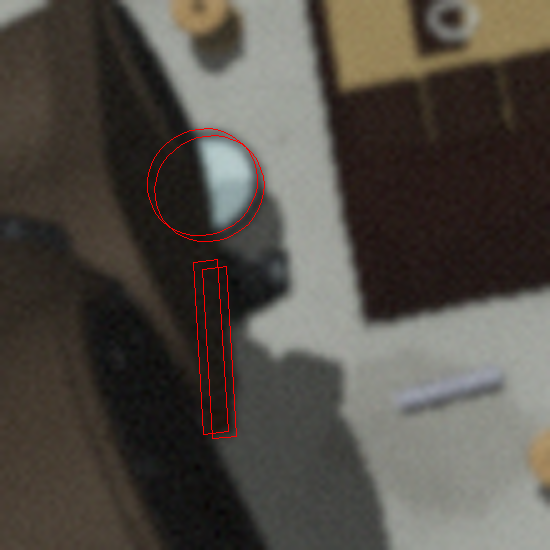

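The loupe is lifted level, with the rim at scene crop (180,315) matching the model at about 52 mm up. I'll raise it and carry it across.

```bash
python3 -m inch '{"dr":[[0,0,0],[0,0,0],[0,0,0],[0,0,0],[0,0,0],[0,0,0],[0,0,0],[0,0,0],[0,0,0],[0,0,0]],"offset":[[0,-12,0],[0,-20,0],[0,-24,0],[0,-24,0],[0,-24,0],[0,-24,0],[0,-24,0],[0,-24,0],[0,-15,0],[0,-5,0]],"jaw":[5,5,5,5,5,5,5,5,5,5]}';python3 go.py 0.424 -0.3465 0.26 8.6
```

```text
clock: 6.22
ee_pos: [0.5152, 0.3167, 0.2637]
orientation: [[-0.989, -0.01, 0.15], [-0.15, -0.006, -0.989], [0.011, -1.0, 0.004]]
wrist_force: [-0.2, 1.0, -1.4]
width: 0.0121
t 6.22 pos [0.5152 0.3167 0.2637] w 12.1 F [-0.2  1.  -1.4] j [ 28.7  22.5  94.9   0.   63.3 110.1]
offset total mm [189.5   8.4 642.1] dr total [-0.23  0.02  0.63]
```

```bash
python3 -m inch '{"dr":[[0,0,0],[0,0,0],[0,0,0],[0,0,0],[0,0,0],[0,0,0],[0,0,0],[0,0,0],[0,0,0],[0,0,0]],"offset":[[3,0,8],[5,0,16],[7,0,22],[7,0,22],[7,0,22],[7,0,22],[7,0,22],[7,0,22],[7,0,22],[7,0,22]],"jaw":[5,5,5,5,5,5,5,5,5,5]}';python3 go.py 0.424 -0.3465 0.26 8.6
```

```text
clock: 7.05
ee_pos: [0.4697, 0.093, 0.255]
orientation: [[-0.988, -0.027, 0.154], [-0.154, -0.011, -0.988], [0.028, -1.0, 0.007]]
wrist_force: [0.1, -0.4, -1.3]
width: 0.0119
t 7.05 pos [0.4697 0.093  0.255 ] w 11.9 F [ 0.1 -0.4 -1.3] j [  7.9  13.1 110.4  -0.5  58.1  89.3]
offset total mm [113.    1.  427.2] dr total [-0.38  0.28  1.61]
```

```bash
python3 -m inch '{"dr":[[0,0,0.3],[0,0,0.3],[0,0,0.3],[0,0,0.3],[0,0,0.3],[0,0,0.2],[0,0,0],[0,0,0],[0,0,0],[0,0,0]],"offset":[[3,-1,22],[3,-1,22],[4,-1,22],[5,-1,22],[6,-1,22],[6,-1,22],[6,-1,22],[6,-1,22],[7,0,22],[7,0,22]],"jaw":[5,5,5,5,5,5,5,5,5,5]}';python3 go.py 0.424 -0.3465 0.26 8.6
```

```text
clock: 7.88
ee_pos: [0.4283, -0.1505, 0.2517]
orientation: [[-0.988, -0.022, 0.152], [-0.152, -0.005, -0.988], [0.023, -1.0, 0.001]]
wrist_force: [-0.2, 0.4, -1.2]
width: 0.0119
t 7.88 pos [ 0.4283 -0.1505  0.2517] w 11.9 F [-0.2  0.4 -1.2] j [-22.6  10.9 113.8  -0.9  56.3  59.2]
offset total mm [ 34.2  -7.3 193.1] dr total [-0.07  0.14  1.31]
```

```bash
python3 -m inch '{"dr":[[0,0,0.4],[0,0,0.4],[0,0,0.4],[0,0,0.3],[0,0,0.3],[0,0,0.2],[0,0,0],[0,0,0],[0,0,0],[0,0,0]],"offset":[[3,-1,21],[3,-1,22],[3,-1,22],[4,-1,22],[4,-1,22],[4,0,22],[4,0,20],[3,0,14],[2,0,8],[0,0,0]],"jaw":[5,5,5,5,5,5,5,5,5,5]}';python3 go.py 0.424 -0.3465 0.16 8.6
```

```text
clock: 8.72
ee_pos: [0.4012, -0.3371, 0.2424]
orientation: [[-0.99, -0.008, 0.144], [-0.144, 0.013, -0.989], [0.006, -1.0, -0.014]]
wrist_force: [-0.4, -0.6, -1.6]
width: 0.0125
t 8.72 pos [ 0.4012 -0.3371  0.2424] w 12.5 F [-0.4 -0.6 -1.6] j [-43.5  17.2 106.5   0.3  57.2  38. ]
offset total mm [-21.8  82.   13.7] dr total [ 0.82 -0.31  0.36]
```

```bash
python3 -m inch '{"dr":[[0.4,-0.1,0.2],[0.4,-0.1,0.1],[0,0,0],[0,0,0],[0,0,0],[0,0,0],[0,0,0],[0,0,0]],"offset":[[-7,0,5],[-8,0,5],[-6,10,4],[0,15,0],[0,15,0],[0,15,0],[0,10,0],[0,0,0]],"jaw":[5,5,5,5,5,5,5,5]}';python3 go.py 0.424 -0.3465 0.1015 8.6
```

```text
clock: 9.38
ee_pos: [0.4284, -0.344, 0.1704]
orientation: [[-0.988, -0.0, 0.153], [-0.153, -0.0, -0.988], [0.0, -1.0, 0.0]]
wrist_force: [-0.5, 0.2, -2.1]
width: 0.0123
t 9.38 pos [ 0.4284 -0.344   0.1704] w 12.3 F [-0.5  0.2 -2.1] j [-41.9  23.7 108.3  -0.   48.   39.3]
offset total mm [ 4.7 68.9  1.8] dr total [-0.    0.18  0.02]
```

Now I'll check by camera before going lower.

```bash
python3 look.py 3 .505 -.331 8.7 .161 "(320,110,130,115,5)" "(330,190,120,110,5)"
```

```text
(no output)
```

View pics/scene3.png

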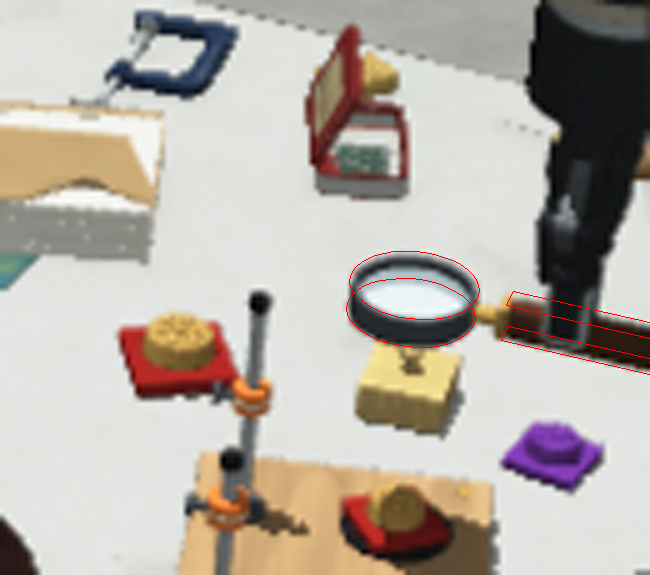

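View pics/top3.png

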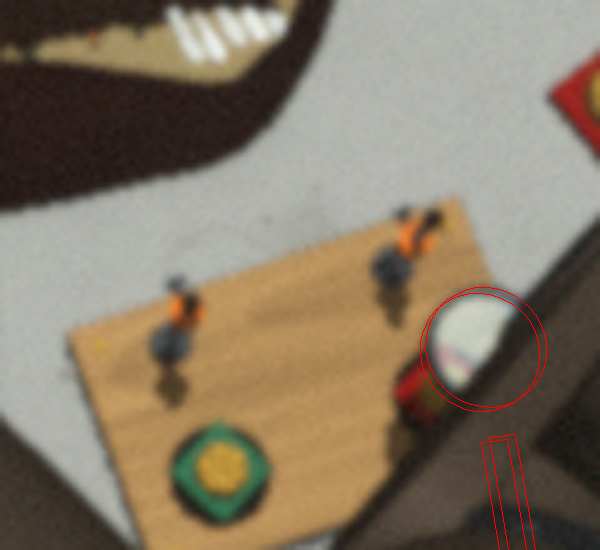

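The model matches the real rim in both views. The scene rim centre is at crop (414,298), which is px (403,170). I'll descend to focus height.

```bash
python3 -m inch '{"dr":[[0,0,0],[0,0,0],[0,0,0],[0,0,0],[0,0,0],[0,0,0],[0,0,0],[0,0,0]],"offset":[[2,8,1],[2,12,1],[1,14,0],[0,14,0],[0,10,0],[0,7,0],[0,3,0],[0,0,0]],"jaw":[5,5,5,5,5,5,5,5]}';python3 go.py 0.424 -0.3465 0.1015 8.6;python3 look.py 4 .501 -.334 8.6 .092 "(340,150,100,100,6)" "(330,190,120,110,5)"
```

```text
clock: 10.15
ee_pos: [0.4279, -0.3495, 0.1038]
orientation: [[-0.988, 0.008, 0.155], [-0.155, -0.007, -0.988], [-0.006, -1.0, 0.009]]
wrist_force: [-1.1, 0.2, -2.2]
width: 0.0123
t 10.15 pos [ 0.4279 -0.3495  0.1038] w 12.3 F [-1.1  0.2 -2.2] j [-42.4  29.  111.4  -0.   38.9  38.7]
offset total mm [ 3.4  2.3 -3.6] dr total [-0.49  0.31 -0.37]
```

View pics/scene4.png

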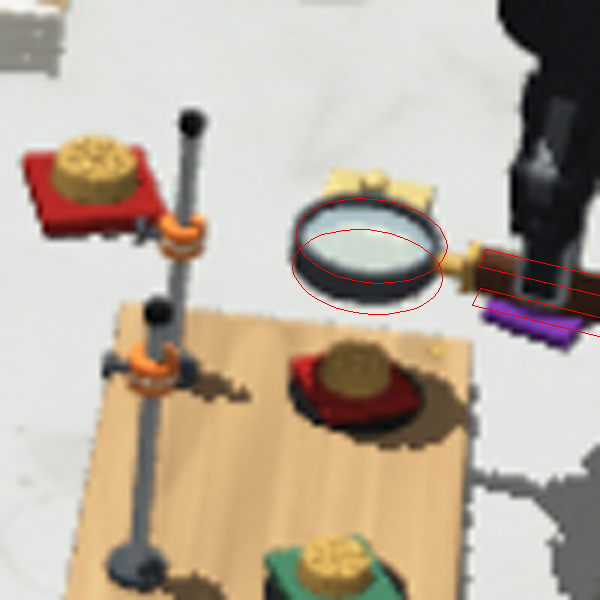

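View pics/top4.png

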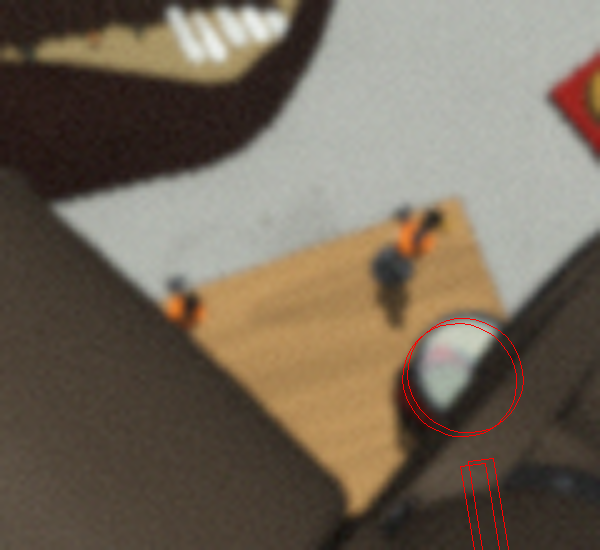

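```bash
python3 -m inch '{"dr":[[-0.3,0.2,-0.2],[-0.2,0.1,-0.2],[0,0,0],[0,0,0]],"offset":[[2,1,-2],[1,1,-2],[0,0,0],[0,0,0]],"jaw":[5,5,5,5]}';python3 go.py 0.424 -0.3465 0.1015 8.6;python3 look.py 5 .501 -.334 8.6 .092 "(340,150,100,100,6)" "(330,190,120,110,5)"
python3 - <<'E'
import cv2,numpy as np
d=np.load("pics/scene5.npz")["frame"][175:225,380:425,::-1]
cv2.imwrite("pics/s5z.png",cv2.resize(d,None,fx=12,fy=12,interpolation=cv2.INTER_NEAREST))
E
```

```text
clock: 10.58
ee_pos: [0.425, -0.3466, 0.1042]
orientation: [[-0.989, 0.001, 0.149], [-0.149, -0.002, -0.989], [-0.001, -1.0, 0.002]]
wrist_force: [0.0, 0.2, -1.5]
width: 0.0121
t 10.58 pos [ 0.425  -0.3466  0.1042] w 12.1 F [ 0.   0.2 -1.5] j [-42.4  29.  111.5  -0.   39.4  39.1]
offset total mm [ 1.   2.7 -0.3] dr total [-0.1  -0.02 -0.06]
```

View pics/scene5.png

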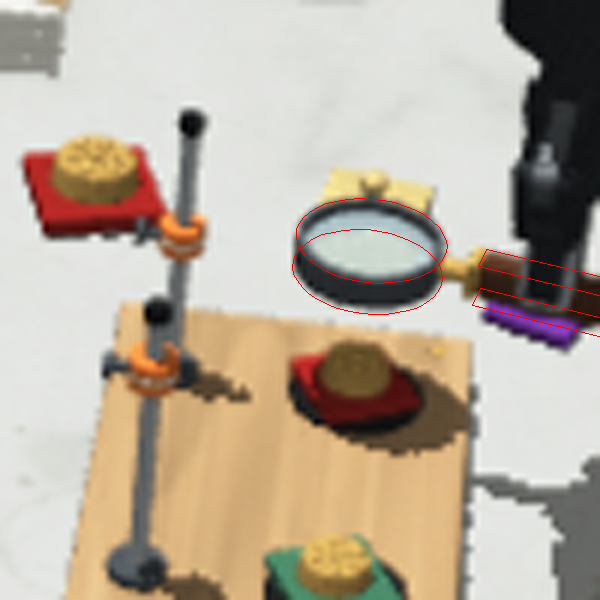

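View pics/s5z.png

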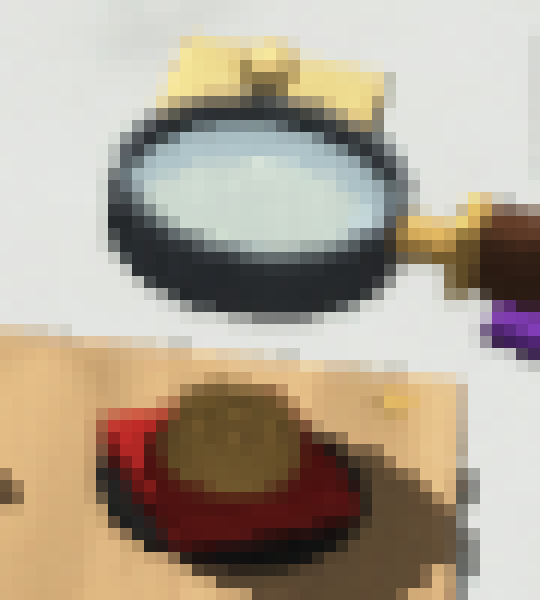

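Run:
```python
from h import *
S=load("scene5");T=load("top5")
print("lens",back(S,(401.1,192.0),.1027).round(4),"stamp",back(S,(398.7,211.2),.0415).round(4))
b=back(S,(340+190.5/6-.5,150+123.5/6-.5),.157);print("ball",b.round(4))
for z in(.09,.095,.1,.105,.11):print(z,proj(S,[b[0],b[1],z]).round(2))
f=S["frame"];hsv=cv2.cvtColor(f,cv2.COLOR_RGB2HSV).astype(int)
m=(hsv[...,0]>5)&(hsv[...,0]<18)&(hsv[...,1]>170)&(hsv[...,2]>120)
yy,xx=np.nonzero(m);k=(abs(xx-370)<6)&(abs(yy-189)<8);print("collar",xx[k].mean(),yy[k].min(),yy[k].max(),yy[k].mean())
# top : stamp brass in top0, from ov_c
print("stampT",back(load("top0"),(338+487.5/6-.5,222+280.5/6-.5),.047).round(4))
```

```text
lens [ 0.4998 -0.3308  0.1027] stamp [ 0.4999 -0.3316  0.0415]
ball [ 0.5759 -0.3036  0.157 ]
0.09 [[369.33 192.17]]
0.095 [[369.47 190.56]]
0.1 [[369.61 188.95]]
0.105 [[369.75 187.33]]
0.11 [[369.9  185.71]]
collar 369.04545454545456 186 192 188.22727272727272
stampT [ 0.5    -0.3352  0.047 ]
```

View pics/top5.png

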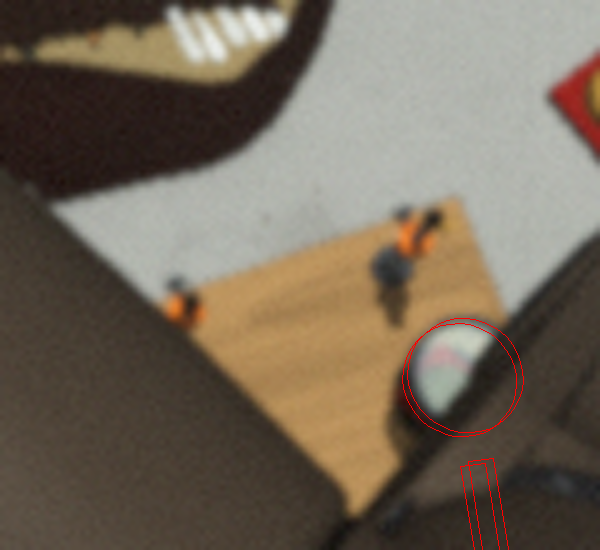

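The lens and stamp agree within about 1 mm horizontally. The collar is at about 0.100 and the lens at about 0.103, so I'll trim about 2.5 mm down.

```bash
python3 -m inch '{"dr":[[0,0,0],[0,0,0],[0,0,0],[0,0,0],[0,0,0],[0,0,0]],"offset":[[0,2,0],[0,2,0],[0,0,0],[0,0,0],[0,0,0],[0,0,0]],"jaw":[5,5,5,5,5,5]}';python3 go.py 0.424 -0.3465 0.1015 8.6;python3 look.py 6 .501 -.334 8.6 .092 "(340,150,100,100,6)" "(330,190,120,110,5)"; python3 go.py 0.424 -0.3465 0.1015 8.6
```

```text
clock: 11.18
ee_pos: [0.4251, -0.3467, 0.0997]
orientation: [[-0.989, 0.001, 0.149], [-0.149, -0.002, -0.989], [-0.001, -1.0, 0.002]]
wrist_force: [0.8, 0.8, -0.4]
width: 0.0123
t 11.18 pos [ 0.4251 -0.3467  0.0997] w 12.3 F [ 0.8  0.8 -0.4] j [-42.4  29.4 111.7  -0.   38.8  39.1]
offset total mm [ 1.1 -1.8 -0.4] dr total [-0.11 -0.02 -0.07]
t 11.28 pos [ 0.4252 -0.3468  0.0998] w 12.6 F [ 0.   0.3 -1.4] j [-42.4  29.4 111.7  -0.   38.8  39.1]
offset total mm [ 1.1 -1.7 -0.4] dr total [-0.12 -0.01 -0.07]
```

View pics/scene6.png

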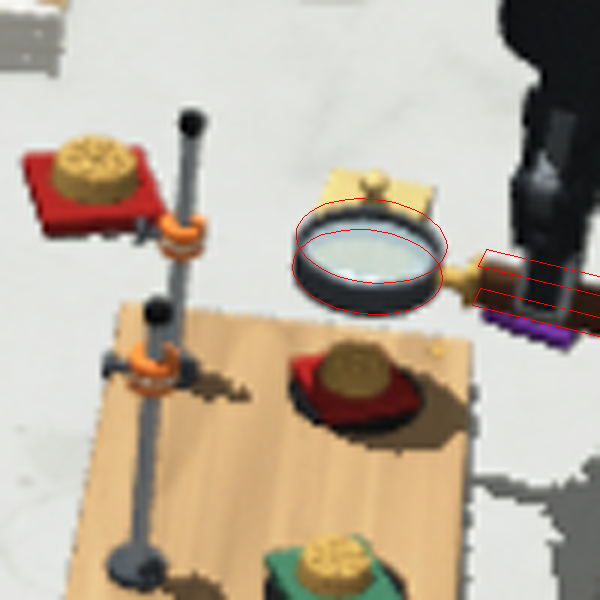

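```bash
python3 -m inch '{"dr":[[0,0,0],[0,0,0],[0,0,0],[0,0,0],[0,0,0],[0,0,0]],"offset":[[0,-1.5,0],[0,0,0],[0,0,0],[0,0,0],[0,0,0],[0,0,0]],"jaw":[5,5,5,5,5,5]}';python3 go.py 0.424 -0.3465 0.1015 8.6; python3 -c "
from workcell import *
s=sense();print(abs(s['qvel']).max())"
```

```text
clock: 11.78
ee_pos: [0.4253, -0.3469, 0.1016]
orientation: [[-0.989, 0.002, 0.149], [-0.149, -0.002, -0.989], [-0.001, -1.0, 0.002]]
wrist_force: [-0.3, -0.4, -0.8]
width: 0.0123
t 11.78 pos [ 0.4253 -0.3469  0.1016] w 12.3 F [-0.3 -0.4 -0.8] j [-42.4  29.2 111.6  -0.   39.   39.1]
offset total mm [ 1.2  0.1 -0.6] dr total [-0.13 -0.01 -0.08]
0.04406658837095795
```

```bash
python3 -c "
from workcell import *
print(finish_job())"
```

```text
the job is handed in; nothing more can be done
None
```

I picked up the loupe by its handle at about x = -78 mm and carried it level across the table. I handed the job in at 11.8 s, still holding it over the red-based stamp in the right bay. No verdict was given.

| Last check | Result |
|---|---|
| Lens over stamp, horizontally (scene camera, before the last two small height trims) | within about 1 mm |
| Lens height (from the TCP) | about 0.100 m |
| Collar height (scene camera) | about 0.0995–0.101 m |
| Tilt of the tool | below 0.2° |
| Arm motion | at rest |
| Finger opening, holding | 12.3 mm |

- **Camera disagreement:** the two cameras placed the stamp about 4 mm apart in y, so I aimed between them. That is inside the 12 mm limit.
- **Finger opening:** it read about 12 mm on the 14 mm handle throughout, so I judged the grip from the pictures and the steady hold.
- **Top view at the end:** the arm hid part of the lens and all of the red stamp, so the final centring check relies on the scene camera alone.
- **Other things on the table:** I saw nothing shift in the last pictures, but I did not measure each object again.

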